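# Put the doming punches back in their bench stand in order of size

## Task

The four steel doming punches have been cleaned and stand in no particular order in the aluminium rack. Move them to the wooden stand so that their heads run in order of size, the largest in the hole nearest the brass dapping block and the smallest at the far end, each standing fully home in its own hole. Leave the dapping block where it is.

Things in the scene. Friction and masses are not known exactly. Their poses are not given: they have to be found in the camera images.
- punch_16: Steel doming punch, smallest of four, 106 mm tall, 0.06-0.3 kg, in any hole of the rack at the start. Origin: centre of its flat foot, z up. From the foot up: round shank 12 mm wide to 74 mm, tapered neck to 84, straight band 16 mm in diameter from 84 to 98 (grip it here, 91 above the foot, from above), then a hemispherical dome. Round about z: yaw means nothing.
- punch_22: Steel doming punch, second smallest of four, 109 mm tall, 0.06-0.3 kg, in any hole of the rack at the start. Origin: centre of its flat foot, z up. From the foot up: round shank 12 mm wide to 74 mm, tapered neck to 84, straight band 22 mm in diameter from 84 to 98 (grip it here, 91 above the foot, from above), then a hemispherical dome. Round about z: yaw means nothing.
- punch_28: Steel doming punch, second largest of four, 112 mm tall, 0.06-0.3 kg, in any hole of the rack at the start. Origin: centre of its flat foot, z up. From the foot up: round shank 12 mm wide to 74 mm, tapered neck to 84, straight band 28 mm in diameter from 84 to 98 (grip it here, 91 above the foot, from above), then a hemispherical dome. Round about z: yaw means nothing.
- punch_34: Steel doming punch, largest of four, 115 mm tall, 0.06-0.3 kg, in any hole of the rack at the start. Origin: centre of its flat foot, z up. From the foot up: round shank 12 mm wide to 74 mm, tapered neck to 84, straight band 34 mm in diameter from 84 to 98 (grip it here, 91 above the foot, from above), then a hemispherical dome. Round about z: yaw means nothing.
- bench_stand: Wooden stand, fixed, 72 x 240 mm, right of centre, empty at first. Four holes in a row along y: x = 0, y = -84, -28, 28, 84 mm; 14.5 mm wide, floor at z = 10 mm, top face at z = 48 mm. Mouths countersunk to 32 mm. A punch let down into a hole stands upright on its floor. Origin: centre of the underside, on the worktop; z up, yaw within 0.35 rad of 0.
- cleaning_rack: Aluminium rack, fixed, 52 x 232 mm, left of centre, dark end plates 56 mm high; holds the punches at first. Four holes in a row along y: x = 0, y = -84, -28, 28, 84 mm; 14.5 mm wide, floor at z = 10 mm, top face at z = 48 mm. Origin: centre of the underside, on the worktop; z up, yaw within 0.35 rad of 0.
- brass_block: Brass dapping block, a 50 mm cube with round hollows, loose, 1 kg. It stands just off one end of the wooden stand (at about x = -70, y = +163 or -163 mm in the stand's frame); a flat steel block 64 x 64 x 19 mm lies off the other end. Origin: centre of its underside, z up.

How it is judged (in metres and radians):
At the end, for the whole second after the job is handed in: All four punches at rest in the wooden stand, one per hole, in order of head size, the 34 mm one nearest the brass block; each foot within 10 mm of its hole's centre along both stand axes and less than 16 mm above the worktop (hole floor 10 mm), each within 0.25 rad of upright (((y of brass_block in the frame of bench_stand above 0 m and x of punch_16 in the frame of bench_stand between -0.01 and 0.01 m and y of punch_16 in the frame of bench_stand between -0.094 and -0.074 m and x of punch_22 in the frame of bench_stand between -0.01 and 0.01 m and y of punch_22 in the frame of bench_stand between -0.038 and -0.018 m and x of punch_28 in the frame of bench_stand between -0.01 and 0.01 m and y of punch_28 in the frame of bench_stand between 0.018 and 0.038 m and x of punch_34 in the frame of bench_stand between -0.01 and 0.01 m and y of punch_34 in the frame of bench_stand between 0.074 and 0.094 m) or (y of brass_block in the frame of bench_stand below 0 m and x of punch_16 in the frame of bench_stand between -0.01 and 0.01 m and y of punch_16 in the frame of bench_stand between 0.074 and 0.094 m and x of punch_22 in the frame of bench_stand between -0.01 and 0.01 m and y of punch_22 in the frame of bench_stand between 0.018 and 0.038 m and x of punch_28 in the frame of bench_stand between -0.01 and 0.01 m and y of punch_28 in the frame of bench_stand between -0.038 and -0.018 m and x of punch_34 in the frame of bench_stand between -0.01 and 0.01 m and y of punch_34 in the frame of bench_stand between -0.094 and -0.074 m)) and z of each of punch_16, punch_22, punch_28, punch_34 in the frame of bench_stand below 0.016 m and angle between each of punch_16, punch_22, punch_28, punch_34's own z axis and vertical below 0.25 rad and linear speed of each of punch_16, punch_22, punch_28, punch_34 below 0.02 m/s); the robot touches nothing.
It fails at once if the brass dapping block is shifted by more than 20 mm (distance of brass_block from where it was at the start of the episode above 0.02 m).
It also fails if it takes over 125 s, if anything falls off the work surface, if the arm or the gripper's body presses on something with over 40 N, if the wrist force passes 120 N, or if a joint passes its speed limit or range.

## Robot

A 6-joint arm with a two-finger parallel gripper is mounted at the origin on a cart in front of the work surface, level with it; the furniture and walls round the work are solid. World frame = base frame: x ahead of the robot, y to its left, z up, the work surface at z = 0. Lengths are in mm, angles in rad, forces in N, time in s.
With the tool pointing down it reaches from about 350 to 975 mm from the base axis. Payload 7.1 kg.
Tool frame: the origin (TCP) lies midway between the tips of the shut fingers; the grasp point (between the pads) lies 19 mm behind it (ctrl.grip_depth is the distance from the TCP to the grasp point, in mm); z points along the fingers, y is the line along which they close (so a half turn about z gives the same grasp; the last joint's range is limited). The gripper opens to 88 mm and grips with 3 to 60 N. Pads are 20 mm wide; open, the fingers measure 115 mm over their backs; the gripper's body (75 mm by 178 mm) begins 61 mm behind the grasp point.
Start: joints at [-1.124, 0.423, 1.63, -0, 1.089, -0.019], TCP at [280.725, -558.389, 222.675] pointing down, gripper open.
Joint ranges: [-3, 3], [-0.9, 2.11], [0.09, 2.58], [-1.31, 4.45], [0.11, 2.69], [-2.54, 2.54]. Speed limits (rad/s): [2.39, 2.39, 3.01, 3.14, 3.14, 3.14].

## Interface

Orientations are given as a rotation vector (axis times angle).
In Python, from workcell import get_obs, vision, ctrl gives the robot as it stands.
- The arm moves only by the tool step_arm, never from a script. Its argument "plan" is a list of rows, each a list of 7 numbers: the opening, from -1 (shut) to 1 (fully open), then the shift along the tool's x, y, z as a fraction of full scale, then the turn, a rotation vector about the tool's x, y, z as a fraction of full scale. In form: [[fingers, dx, dy, dz, wx, wy, wz], ...]. A call has 1 to 20 rows; each row shifts and turns the commanded pose from where the row before left it, along the tool's axes as they then stand; what a row does not reach is not made up. Full scale, the value 1, is 50 mm for a shift and 0.12 rad for a turn. A row lasts 1/8 s, in which the tool goes at most 62.5 mm and 10.7 degrees, less where a joint would pass 70% of its speed; a pose out of reach is approached as far as the arm can. A call with a number of a shift or a turn outside -1 to 1 is refused whole. A call with a gripper value outside its range is refused whole. The fingers move at their own pace and stop on an object; the grip force is fixed at half the most. Time passes only in rows, so rows that do not move let the fingers close. It gives the time, the measured TCP pose, the force, the opening and the grip force at its end, in the units of the state.
- get_obs(): the state, without advancing time (a new reading comes with each control period).
- vision.get_image(name): name is "scene" or "top" or "wrist"; returns a dict with "pixels" (400x640x3 uint8, red, green, blue), "depth" (400x640 float32, mm along the optical axis (not along the pixel's ray), 0 where there is no reading), "fx", "fy", "cx", "cy" (pixels), "k1" (the pictures are not rectified: a ray, as slopes to the right and down, at radius r is drawn at 1 + k1 r^2 times it, then the intrinsics apply), "T" (4x4, takes a point from camera to world coordinates); the wrist camera has in their place "T_tool_cam" (4x4, takes a point from camera to tool coordinates, whose origin is the TCP and whose axes are the flange's). Camera axes: x right, y down, z forward; pixel columns grow to the right and rows downward; lengths in mm; the calibration is good to about 2 mm. A picture is of the moment at which its call begins: read the wrist's pose just before it.
- ctrl.close_job(): hands the job in; it is judged then, once.
The state is a dict: "t": time; "qpos": joint angles; "qvel": joint speeds; "joint_torque": joint torques, N m; "ee_pos": TCP position; "orientation": TCP orientation; "ft_force": force on the tool from outside, world axes, zero at the start; "moment": the same for the moment, N m; "width": finger opening in mm; "grasp_force": force on a finger pad.
Only numpy, scipy, OpenCV 4.12 (cv2) and the standard library are available. Lean on these libraries where they do the work, as an engineer would, in place of code of your own. Each camera call takes 0.05 s, during which the arm holds its last target. There are 200 camera calls.

## Working session

There is one attempt and no reset: what is moved stays moved. The work goes in short steps, Python scripts to look and compute and a tool call to move; the robot and the scene stay as the last step left them, time stands still between calls to the robot, and variables do not carry over. Pictures are saved under pics/ and viewed, at most 14 in all, crops included, and the job is handed in when it is done.

Besides the shell and the picture viewer there is one more tool, called after "Call:" as name(argument=value, ...), one argument or row to a line, values as JSON. step_arm: Moves the arm, as the interface text tells. Its arguments: {"type":"object","properties":{"plan":{"type":"array","items":{"type":"array","items":{"type":"number","minimum":-1,"maximum":1}}}},"required":["plan"]}

```bash
mkdir -p pics; cat > h.py <<'E'
import numpy as np, cv2
from workcell import get_obs, vision, ctrl
def cloud(im):
    # world points for every pixel
    H,W=im['depth'].shape
    u,v=np.meshgrid(np.arange(W),np.arange(H))
    K=np.array([[im['fx'],0,im['cx']],[0,im['fy'],im['cy']],[0,0,1.]])
    p=cv2.undistortPoints(np.stack([u,v],-1).reshape(-1,1,2).astype(np.float64),K,np.array([im['k1'],0,0,0.])).reshape(H,W,2)
    d=im['depth'].astype(float)
    P=np.dstack([p[...,0]*d,p[...,1]*d,d])
    T=np.array(im['T']); return P@T[:3,:3].T+T[:3,3]
E
python3 - <<'E'
from h import *
for n in ['top','scene']:
    im=vision.get_image(n); np.savez('pics/%s.npz'%n,**im)
    cv2.imwrite('pics/%s.png'%n,im['pixels'][...,::-1])
    print(n,im['T'],im['fx'],im['k1'])
print(get_obs())
E
```

```text
top [[ 2.17634712e-02 -9.90920955e-01  1.32672578e-01  3.12823199e+02]
 [-9.99458654e-01 -2.48393854e-02 -2.15732438e-02 -3.08250763e+00]
 [ 2.46728847e-02 -1.32131248e-01 -9.90925114e-01  1.24526270e+03]
 [ 0.00000000e+00  0.00000000e+00  0.00000000e+00  1.00000000e+00]] 429.79773201529537 -0.08937221018515894
scene [[-8.30529204e-01 -3.54678318e-01  4.29446775e-01  1.95079115e+01]
 [-5.56832362e-01  5.11286760e-01 -6.54617117e-01  6.66532721e+02]
 [ 1.26080478e-02 -7.82808495e-01 -6.22134951e-01  6.67821458e+02]
 [ 0.00000000e+00  0.00000000e+00  0.00000000e+00  1.00000000e+00]] 374.67870300761984 -0.0718171001992083
{'t': 0.1, 'qpos': array([-1.12397357e+00,  4.23769816e-01,  1.63065117e+00, -1.12066549e-05,
        1.08858847e+00, -1.89838528e-02]), 'qvel': array([-2.10064063e-04, -8.61157127e-04, -1.37484830e-03, -3.21663426e-05,
       -1.03430247e-03, -4.54488093e-04]), 'joint_torque': array([-3.24521970e-04, -5.45613849e+01, -2.74324179e+01,  6.44402811e-02,
        1.86604791e-02, -2.15274548e-05]), 'ee_pos': array([ 280.5165833 , -557.92287386,  221.961289  ]), 'orientation': array([-3.05542391e+00, -7.24779171e-01,  4.87479799e-04]), 'ft_force': array([ 0.14837613, -0.27119716,  0.1400634 ]), 'moment': array([-0.01117989, -0.03748849, -0.04762644]), 'grasp_force': 0.0, 'width': 87.34824084190605}
```

View pics/top.png

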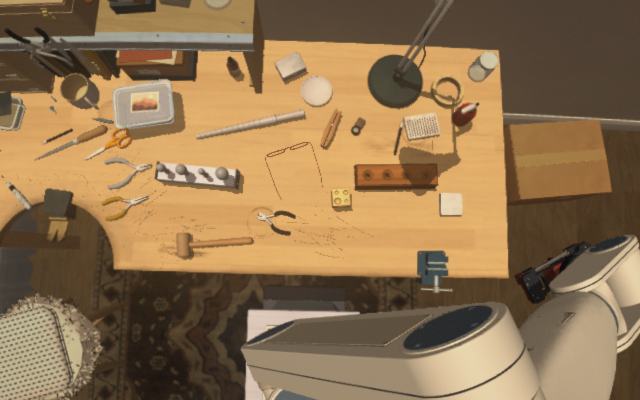

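View pics/scene.png

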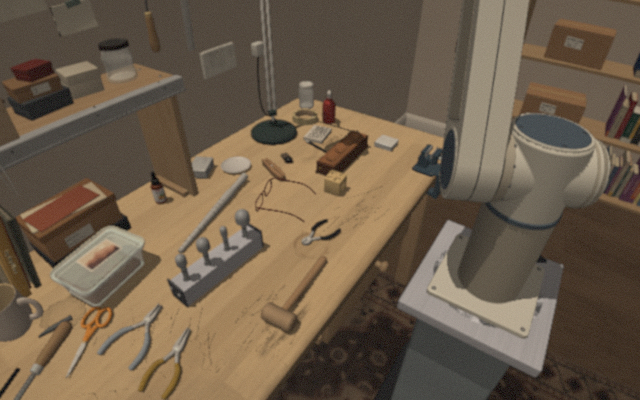

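The top view shows the rack at about (157–240, 165–188) with four punch heads, and the stand at (355–438, 163–188). The brass block is at (341, 198), off the stand's +y end. In the scene view the shank order is visible, with the largest head at the right end of the rack.

```bash
cat > m.py <<'E'
from h import *
from scipy.optimize import least_squares
top=dict(np.load('pics/top.npz')); P=cloud(top)
sc=dict(np.load('pics/scene.npz')); Q=cloud(sc)
def reg(u0,v0,u1,v1,lo,hi):
    p=P[v0:v1,u0:u1].reshape(-1,3); return p[(p[:,2]>lo)&(p[:,2]<hi)]
def rect(p):
    c,s,a=cv2.minAreaRect(p[:,:2].astype(np.float32)); return c,s,a,len(p),np.median(p[:,2])
print('worktop z',np.median(P[200:220,380:430,2]))
print('stand',rect(reg(345,155,442,195,43,53)))
print('brass',rect(reg(325,185,354,212,44,58)))
print('rack top',rect(reg(150,158,245,195,43,60)))
p=reg(150,155,250,195,85,130)
q=Q.reshape(-1,3); q=q[(q[:,2]>85)&(q[:,2]<130)&(abs(q[:,0]-p[:,0].mean())<60)&(abs(q[:,1]-p[:,1].mean())<150)]
for n,a in (('top',p),('scene',q)):
    if len(a)<8: continue
    _,lab,_=None,None,None
    _,lab,c=cv2.kmeans(a.astype(np.float32),4,None,(3,100,.01),20,cv2.KMEANS_PP_CENTERS)
    for i in np.argsort(-c[:,1]):
        b=a[lab[:,0]==i]; print(n,len(b),b.min(0).round(1),b.max(0).round(1),np.median(b,0).round(1))
tall=P.reshape(-1,3); tall=tall[(tall[:,2]>130)&(tall[:,0]>380)&(tall[:,0]<800)&(abs(tall[:,1])<450)]
print('tall',len(tall),[] if not len(tall) else (tall.min(0),tall.max(0)))
cv2.imwrite('pics/crop.png',np.vstack([cv2.resize(top['pixels'][150:200,145:245],None,fx=6,fy=6,interpolation=2),cv2.resize(top['pixels'][150:200,345:445],None,fx=6,fy=6,interpolation=2)])[...,::-1])
E
python3 m.py
```

```text
worktop z -0.15751275085472116
stand ((540.1670532226562, -239.5638885498047), (84.41641998291016, 272.9223327636719), 7.422610759735107, 1574, np.float64(47.78645643973266))
brass ((474.13861083984375, -97.8735580444336), (49.823116302490234, 50.3572998046875), 5.589529991149902, 297, np.float64(49.62384675691965))
rack top ((529.0734252929688, 314.06732177734375), (233.418212890625, 50.08793640136719), 85.53685760498047, 1015, np.float64(48.55389210092699))
top 72 [525.2 384.7  92.2] [545.6 407.4 121.8] [534.4 393.1 114.2]
top 104 [517.3 327.1  93.3] [543.5 353.  125.9] [528.8 337.8 117.1]
top 39 [519.8 275.4  85.1] [534.3 291.8 119. ] [525.6 282.2 112.9]
top 141 [506.2 213.3  92. ] [537.7 244.6 128.7] [520.  227.  119.4]
scene 155 [518.3 388.9  85.1] [538.9 409.2 121.3] [524.9 401.  110.2]
scene 186 [511.5 330.5  85.4] [536.3 356.5 122.7] [519.9 347.  112.1]
scene 86 [513.8 279.2  86.8] [528.1 295.  117.8] [517.8 289.6 104.6]
scene 220 [502.2 217.6  93.9] [531.6 249.4 125.2] [512.3 238.2 113.7]
tall 2856 (array([ 705.00514012, -449.22361588,  130.02701982]), array([799.99817947, 449.80835828, 355.02434257]))
```

View pics/crop.png

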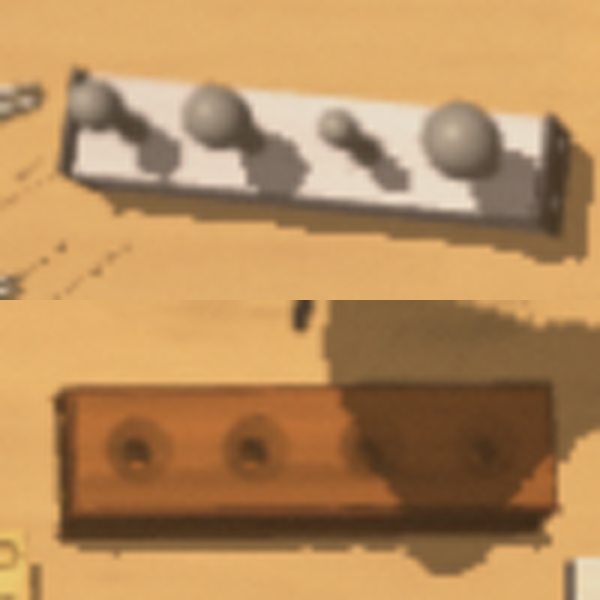

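The first crop shows the heads in the rack, from +y: 22, 28, 16, 34. The second shows the stand's hole mouths at about crop y=450, so the largest punch goes in the +y end hole, near the brass block. I'll back-project the holes, then look with the wrist camera on the way.

```bash
cat >> h.py <<'E'
def ray(im,uv,z,T=None):
    K=np.array([[im['fx'],0,im['cx']],[0,im['fy'],im['cy']],[0,0,1.]])
    p=cv2.undistortPoints(np.array(uv,float).reshape(-1,1,2),K,np.array([im['k1'],0,0,0.])).reshape(-1,2)
    T=np.array(im['T']) if T is None else T
    d=np.c_[p,np.ones(len(p))]@T[:3,:3].T
    return T[:3,3]+d*((z-T[2,3])/d[:,2])[:,None]
from scipy.spatial.transform import Rotation as R
def tool():
    o=get_obs(); T=np.eye(4); T[:3,:3]=R.from_rotvec(o['orientation']).as_matrix(); T[:3,3]=o['ee_pos']; return T,o
def goto(x,y,z,yaw):
    # first turn about tool z to put tool y at angle yaw (mod pi) and fingers vertical, then shift; units of rows
    T,o=tool()
    G=np.array([[np.sin(yaw),np.cos(yaw),0],[-np.cos(yaw),np.sin(yaw),0],[0,0,-1.]]).T
    G=np.array([[-np.sin(yaw),np.cos(yaw),0],[np.cos(yaw),np.sin(yaw),0],[0,0,-1.]]).T.T if False else np.column_stack([[-np.sin(yaw),np.cos(yaw),0],[np.cos(yaw),np.sin(yaw),0],[0,0,-1.]])
    w=R.from_matrix(T[:3,:3].T@G).as_rotvec()
    G2=G@np.diag([-1,-1,1.]); w2=R.from_matrix(T[:3,:3].T@G2).as_rotvec()
    if np.linalg.norm(w2)<np.linalg.norm(w): w,G=w2,G2
    s=G.T@(np.array([x,y,z])-T[:3,3])
    print('pos',T[:3,3].round(1),'turn units',(w/.12).round(2),'shift(after turn) units',(s/50).round(2),'t',o['t'],'width',round(o['width'],1),'grip',round(o['grasp_force'],1),'F',o['ft_force'].round(1))
E
sed -i '/G=np.array(\[\[np.sin/d; s/    G=np.array.*if False else /    G=/' h.py
python3 - <<'E'
from h import *
top=dict(np.load('pics/top.npz'))
c=np.array([[139,450],[254,449],[369,450],[487,451]])/6.+[345,100]
w=ray(top,c,48); print(w.round(1), w.mean(0), np.arctan2(-(w[0]-w[3])[0],(w[0]-w[3])[1]))
print(vision.get_image('wrist')['T_tool_cam'])
goto(480,-240,330,-0.05)
E
```

```text
[[ 538.5 -175.    48. ]
 [ 540.5 -229.9   48. ]
 [ 541.5 -285.2   48. ]
 [ 542.7 -342.4   48. ]] [ 540.78232734 -258.14554269   48.        ] 0.025152938648335288
[[-9.48386678e-04 -9.67302505e-01 -2.53623667e-01  6.83788991e+01]
 [ 9.99999544e-01 -9.45209058e-04 -1.34384765e-04 -9.41747409e-02]
 [-1.09736667e-04 -2.53623679e-01  9.67302961e-01 -1.61872478e+02]
 [ 0.00000000e+00  0.00000000e+00  0.00000000e+00  1.00000000e+00]]
pos [ 280.5 -558.   222.1] turn units [-0.01 -0.01 -8.79] shift(after turn) units [ 6.55  3.67 -2.16] t 0.15 width 88.0 grip 0.0 F [-0.   0.4 -0.1]
```

Call:
step_arm(
  plan=[
    [1,0,0,-1,0,0,-1],
    [1,0,0,-1,0,0,-1],
    [1,0,0,0,0,0,-1],
    [1,0,0,0,0,0,-1],
    [1,0,0,0,0,0,-1],
    [1,0,0,0,0,0,-1],
    [1,0,0,0,0,0,-1],
    [1,0,0,0,0,0,-1],
    [1,0,0,0,0,0,-0.79],
    [1,0.8,0.55,0,0,0,0],
    [1,0.8,0.55,0,0,0,0],
    [1,0.8,0.55,0,0,0,0],
    [1,0.8,0.55,0,0,0,0],
    [1,0.8,0.55,0,0,0,0],
    [1,0.8,0.55,0,0,0,0],
    [1,0.8,0.55,0,0,0,0],
    [1,0.8,0.55,0,0,0,0],
    [1,0.8,0.4,0,0,0,0],
    [1,0,0,0,0,0,0],
  ],
)

```text
t: 2.52
ee_pos: [539.4, -208.5, 322.3]
orientation: [-2.272, -2.169, -0.0]
ft_force: [-0.9, -0.4, 0.1]
width: 88.0
grasp_force: 0.0
```

```bash
cat > snap.py <<'E'
from h import *; import sys
T,o=tool(); im=vision.get_image('wrist'); im['T']=T@im['T_tool_cam']
n=sys.argv[1]; np.savez('pics/%s.npz'%n,**im); cv2.imwrite('pics/%s.png'%n,im['pixels'][...,::-1])
goto(525,313,330,-0.08)
E
python3 snap.py w1
```

```text
pos [ 538.7 -209.9  322.3] turn units [-0.01  0.    0.27] shift(after turn) units [10.4  -1.11 -0.15] t 2.575 width 87.9 grip 0.0 F [-0.3 -0.7 -0.4]
```

View pics/w1.png

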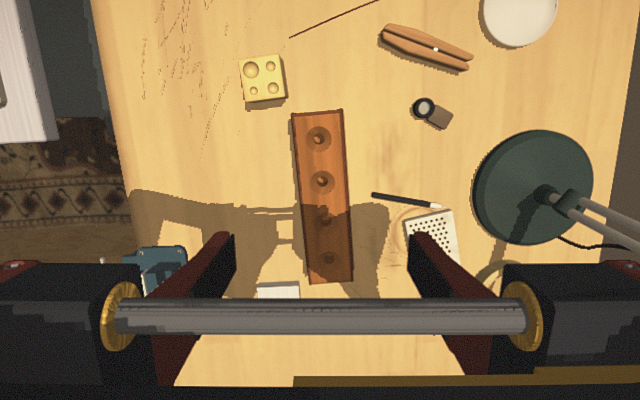

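The stand's hole mouths are at about (318,138), (322,181), (326,219) and (330,258). The brass block is at (262,78), beyond the top end.

Call:
step_arm(
  plan=[
    [1,1,-0.1,0,0,0,0.27],
    [1,1,-0.1,0,0,0,0],
    [1,1,-0.1,0,0,0,0],
    [1,1,-0.1,0,0,0,0],
    [1,1,-0.1,0,0,0,0],
    [1,1,-0.1,0,0,0,0],
    [1,1,-0.1,0,0,0,0],
    [1,1,-0.1,0,0,0,0],
    [1,1,-0.1,0,0,0,0],
    [1,1,-0.1,0,0,0,0],
    [1,0.9,-0.1,0,0,0,0],
    [1,0,0,0,0,0,0],
    [1,0,0,0,0,0,0],
  ],
)

```text
t: 4.2
ee_pos: [527.3, 335.2, 322.3]
orientation: [2.312, 2.127, -0.002]
ft_force: [-0.1, 0.1, -0.5]
width: 88.1
grasp_force: 0.0
```

```bash
python3 snap.py w2; python3 - <<'E'
from h import *
im=dict(np.load('pics/w1.npz'))
h=ray(im,[[318,138],[322,181],[326,219],[330,258]],48); print(h.round(1),h.mean(0),np.arctan2(-(h[0]-h[3])[0],(h[0]-h[3])[1]))
c=ray(im,[[293,114],[343,109],[352,280],[310,284]],48); print(c.round(1),c.mean(0))
E
```

```text
pos [527.3 335.  322.5] turn units [-0.    0.01 -0.03] shift(after turn) units [-0.44 -0.01 -0.15] t 4.25 width 88.0 grip 0.0 F [-0.7  0.5 -0.1]
[[ 536.4 -171.5   48. ]
 [ 538.9 -226.7   48. ]
 [ 541.8 -278.6   48. ]
 [ 544.9 -335.1   48. ]] [ 540.49704916 -252.97678312   48.        ] 0.051422368960053824
[[ 507.  -140.8   48. ]
 [ 569.  -137.7   48. ]
 [ 574.3 -369.9   48. ]
 [ 515.1 -373.3   48. ]] [ 541.35611701 -255.43961364   48.        ]
```

View pics/w2.png

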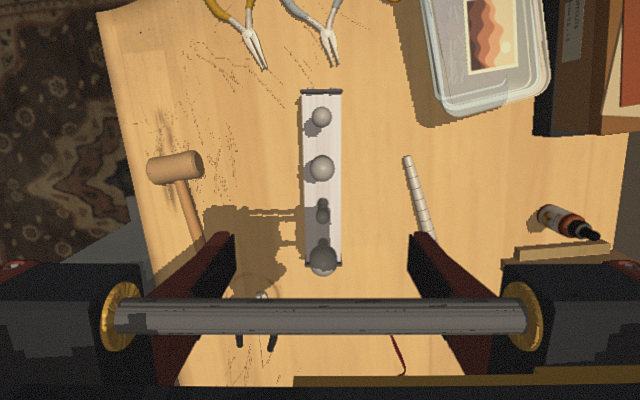

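The rack heads appear at about (321,117)=22, (322,168)=28, (322,211)=16 and (322,261)=34.

```bash
python3 - <<'E'
from h import *
im=dict(np.load('pics/w2.npz'))
h=ray(im,[[321,117],[322,168],[322,211],[322,260]],108); print(h.round(1))
# refine: pixels by depth: sphere/cap points
P=cloud(im)
a=P[90:285,295:350].reshape(-1,3); a=a[(a[:,2]>95)&(a[:,2]<130)]
_,lab,c=cv2.kmeans(a.astype(np.float32),4,None,(3,100,.01),20,cv2.KMEANS_PP_CENTERS)
for i,r in zip(np.argsort(-c[:,1]),(11,14,8,17)):
    b=a[lab[:,0]==i]; b=b[b[:,2]>99]
    from scipy.optimize import least_squares
    f=least_squares(lambda q:np.linalg.norm(b-q,axis=1)-r,b.mean(0)-[0,0,5],loss='soft_l1'); print(len(b),f.x.round(1),b.max(0).round(1))
top=dict(np.load('pics/top.npz')); P=cloud(top)
a=P[155:195,150:250].reshape(-1,3); a=a[(a[:,2]>99)&(a[:,2]<135)]
_,lab,c=cv2.kmeans(a.astype(np.float32),4,None,(3,100,.01),20,cv2.KMEANS_PP_CENTERS)
for i,r in zip(np.argsort(-c[:,1]),(11,14,8,17)):
    b=a[lab[:,0]==i]
    f=least_squares(lambda q:np.linalg.norm(b-q,axis=1)-r,b.mean(0)-[0,0,5],loss='soft_l1'); print('top',len(b),f.x.round(1))
goto(522,231,200,-.08)
E
```

```text
[[531.6 398.1 108. ]
 [528.1 343.2 108. ]
 [524.  293.7 108. ]
 [518.9 233.2 108. ]]
338 [532.4 398.3 107.7] [542.6 408.6 119.3]
515 [528.2 342.3 107.8] [541.6 356.4 122.9]
175 [524.1 286.8 107.6] [531.7 294.3 116.6]
694 [520.1 230.7 107.6] [536.9 248.5 125.6]
top 68 [535.8 396.2 108.4]
top 97 [531.6 341.4 108.9]
top 33 [527.5 283.5 108.2]
top 134 [523.2 230.6 108.2]
pos [527.3 335.  322.5] turn units [-0.    0.01 -0.03] shift(after turn) units [-2.08  0.06  2.45] t 4.25 width 88.0 grip 0.0 F [-0.7  0.5 -0.1]
```

Call:
step_arm(
  plan=[
    [1,-1,0.03,0,0,0,0],
    [1,-1,0.0,0.5,0,0,0],
    [1,-0.08,0,0.9,0,0,0],
    [1,0,0,0.9,0,0,0],
    [1,0,0,0.9,0,0,0],
    [1,0,0,0,0,0,0],
    [1,0,0,0,0,0,0],
  ],
)

```text
t: 5.12
ee_pos: [521.0, 232.5, 164.3]
orientation: [2.312, 2.126, 0.003]
ft_force: [0.4, 0.5, 0.5]
width: 88.0
grasp_force: 0.0
```

```bash
python3 -c "
from h import *; goto(521,230.7,82,-.075)"
```

```text
pos [521.  232.5 164.3] turn units [ 0.01 -0.01 -0.07] shift(after turn) units [-0.04  0.    1.65] t 5.125 width 88.0 grip 0.0 F [0.4 0.5 0.5]
```

Call:
step_arm(
  plan=[
    [1,-0.04,0,0.6,0,0,-0.07],
    [1,0,0,0.6,0,0,0],
    [1,0,0,0.45,0,0,0],
    [1,0,0,0,0,0,0],
    [-1,0,0,0,0,0,0],
    [-1,0,0,0,0,0,0],
    [-1,0,0,0,0,0,0],
    [-1,0,0,0,0,0,0],
    [-1,0,0,0,0,0,0],
    [-1,0,0,0,0,0,0],
  ],
)

```text
t: 6.38
ee_pos: [519.8, 231.0, 80.2]
orientation: [-2.302, -2.138, 0.0]
ft_force: [0.7, -0.4, 0.9]
width: 33.1
grasp_force: 30.0
```

```bash
python3 -c "
from h import *; goto(540,-170,240,.04)"
```

```text
pos [519.8 231.   80.2] turn units [-0.    0.   -0.95] shift(after turn) units [-8.03  0.08 -3.2 ] t 6.375 width 33.1 grip 30.0 F [ 0.7 -0.4  0.9]
```

Call:
step_arm(
  plan=[
    [-1,0,0,-0.3,0,0,0],
    [-1,0,0,-0.6,0,0,0],
    [-1,0,0,-0.8,0,0,0],
    [-1,0,0,-0.8,0,0,0],
    [-1,0,0,-0.7,0,0,0],
    [-1,-0.6,0,0,0,0,-0.3],
    [-1,-0.8,0,0,0,0,-0.3],
    [-1,-0.8,0,0,0,0,-0.35],
    [-1,-0.8,0,0,0,0,0],
    [-1,-0.8,0,0,0,0,0],
    [-1,-0.8,0,0,0,0,0],
    [-1,-0.8,0,0,0,0,0],
    [-1,-0.8,0,0,0,0,0],
    [-1,-0.8,0,0,0,0,0],
    [-1,-0.4,0,0,0,0,0],
    [-1,0,0,0,0,0,0],
    [-1,0,0,0,0,0,0],
  ],
)

```text
t: 8.5
ee_pos: [526.0, -137.8, 240.2]
orientation: [-2.176, -2.265, -0.0]
ft_force: [-0.5, 0.3, -2.4]
width: 33.1
grasp_force: 30.0
```

```bash
python3 snap.py w3; python3 -c "
from h import *; goto(538,-171,180,.04)
im=cv2.imread('pics/w3.png'); cv2.imwrite('pics/w3c.png',cv2.resize(im[60:360,200:440],None,fx=2,fy=2))"
```

```text
pos [ 526.1 -137.7  240.2] turn units [-0.   -0.    1.01] shift(after turn) units [ 8.98 -0.74 -1.8 ] t 8.55 width 33.1 grip 30.0 F [ 0.7  0.  -1.8]
pos [ 526.1 -137.7  240.2] turn units [-0.   -0.    0.01] shift(after turn) units [-0.68  0.21  1.2 ] t 8.55 width 33.1 grip 30.0 F [ 0.7  0.  -1.8]
```

View pics/w3c.png

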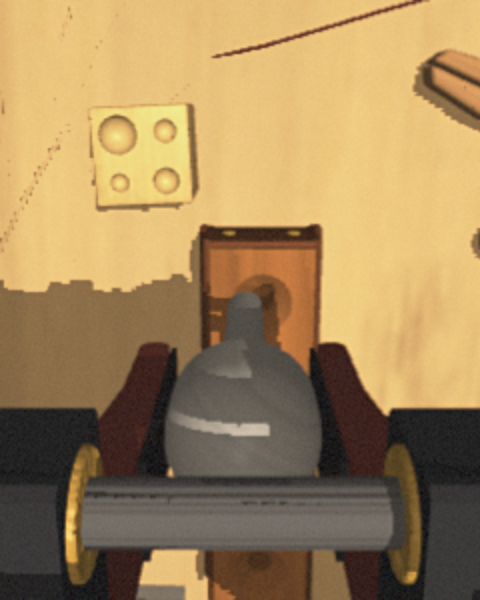

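The crop shows the 34 mm punch gripped with its foot (248,300) hanging next to the first hole. That hole's mouth is centred near crop (263,298), which is pixel (331.5,209).

```bash
python3 - <<'E'
from h import *
im=dict(np.load('pics/w3.npz'))
print('mouth',ray(im,[[331.5,209]],48).round(1),'corners',ray(im,[[301.5,180.5],[360,180.5]],48).round(1))
for n,(u0,v0,u1,v1) in (('w1',(280,100,365,295)),('w3',(295,165,365,230))):
    im=dict(np.load('pics/%s.npz'%n)); P=cloud(im)
    a=P[v0:v1,u0:u1]; z=a[...,2]; m=cv2.morphologyEx(((z>45.5)&(z<50.5)).astype(np.uint8),cv2.MORPH_OPEN,np.ones((3,3)))>0
    b=a[m]; print(n,cv2.minAreaRect(b[:,:2].astype(np.float32)),np.median(b[:,2]),b.min(0),b.max(0))
    # dips = holes
    H=a[(z<44)&(z>15)]; H=H[(abs(H[:,0]-540)<14)]
    for y in (-171,-227,-283,-339):
        k=H[abs(H[:,1]-y)<18]
        if len(k)>5: print('hole',len(k),k.min(0).round(1),k.max(0).round(1),k.mean(0).round(1))
E
```

```text
mouth [[ 537.6 -169.9   48. ]] corners [[ 504.6 -139.9   48. ]
 [ 566.2 -137.5   48. ]]
w1 ((540.2161254882812, -256.64910888671875), (62.07999038696289, 234.46730041503906), 2.3489670753479004) 47.803622546047734 [ 506.43040221 -373.61800472   45.50236462] [ 574.81863241 -139.6114853    50.48645875]
hole 215 [ 526.1 -185.6   19.1] [ 549.2 -160.6   43.9] [ 537.6 -173.2   40.6]
hole 220 [ 527.1 -241.2   15.6] [ 553.2 -215.5   44. ] [ 539.5 -230.3   39.3]
hole 212 [ 529.4 -297.2   15.1] [ 553.7 -272.8   44. ] [ 541.6 -287.3   38. ]
hole 204 [ 530.8 -352.6   15.5] [ 553.4 -329.6   44. ] [ 543.1 -343.9   37.2]
w3 ((536.9198608398438, -166.84422302246094), (59.89316177368164, 52.807395935058594), 2.258247137069702) 47.766338070609265 [ 506.15859448 -194.3415234    45.51842677] [ 567.84333406 -140.67385597   50.1814913 ]
hole 198 [ 526.2 -187.    15.1] [ 550.6 -159.9   44. ] [ 541.5 -172.7   38.8]
```

Call:
step_arm(
  plan=[
    [-1,-0.3,0.12,0,0,0,0],
    [-1,-0.4,0.12,0.4,0,0,0],
    [-1,0,0,0.7,0,0,0],
    [-1,0,0,0.7,0,0,0],
    [-1,0,0,0.4,0,0,0],
    [-1,0,0,0,0,0,0],
    [-1,0,0,0,0,0,0],
  ],
)

```text
t: 9.43
ee_pos: [540.6, -173.5, 131.0]
orientation: [2.176, 2.265, 0.001]
ft_force: [-0.1, -0.2, -3.2]
width: 33.6
grasp_force: 30.0
```

```bash
python3 -c "
from h import *; goto(537.1,-172.9,81,.04)"
```

```text
pos [ 540.6 -173.5  131. ] turn units [0.01 0.   0.  ] shift(after turn) units [ 0.02 -0.07  1.  ] t 9.425 width 33.6 grip 30.0 F [-0.1 -0.2 -3.2]
```

Call:
step_arm(
  plan=[
    [-1,0.02,-0.07,0,0,0,0],
    [-1,0,0,0.2,0,0,0],
    [-1,0,0,0,0,0,0],
  ],
)

```text
t: 9.8
ee_pos: [535.6, -172.2, 119.6]
orientation: [-2.176, -2.265, 0.001]
ft_force: [0.3, -0.3, -3.2]
width: 32.9
grasp_force: 30.0
```

```bash
python3 snap.py w4; python3 -c "
from h import *; goto(537.1,-172.9,81,.04)
im=cv2.imread('pics/w4.png'); cv2.imwrite('pics/w4c.png',cv2.resize(im[60:360,200:440],None,fx=2,fy=2))"
```

```text
pos [ 535.8 -172.2  119.9] turn units [-0.01 -0.    1.  ] shift(after turn) units [ 9.66 -0.99 -4.2 ] t 9.85 width 33.0 grip 30.0 F [ 0.8  0.8 -2.5]
pos [ 535.8 -172.2  119.9] turn units [-0.01 -0.   -0.  ] shift(after turn) units [-0.01  0.02  0.78] t 9.85 width 33.0 grip 30.0 F [ 0.8  0.8 -2.5]
```

View pics/w4c.png

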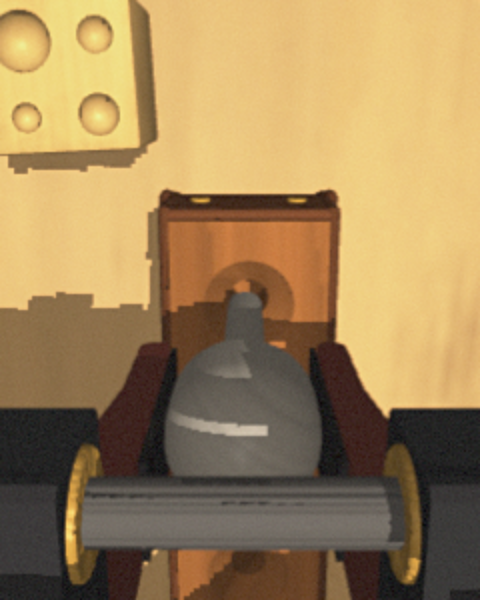

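The foot is at crop (246,292) and the mouth is centred at x≈251, so the foot is about 2 mm short in x. I'll correct that and lower it.

Call:
step_arm(
  plan=[
    [-1,0,0.03,0,0,0,0],
    [-1,0,0,0.2,0,0,0],
    [-1,0,0,0.2,0,0,0],
    [-1,0,0,0.2,0,0,0],
    [-1,0,0,0.13,0,0,0],
    [-1,0,0,0,0,0,0],
  ],
)

```text
t: 10.6
ee_pos: [537.2, -172.1, 82.9]
orientation: [-2.176, -2.264, 0.001]
ft_force: [-0.4, -0.2, -2.8]
width: 33.3
grasp_force: 30.0
```

Call:
step_arm(
  plan=[
    [-1,0,0,0.03,0,0,0],
    [-1,0,0,0,0,0,0],
    [1,0,0,0,0,0,0],
    [1,0,0,0,0,0,0],
    [1,0,0,0,0,0,0],
    [1,0,0,-0.3,0,0,0],
    [1,0,0,-0.7,0,0,0],
    [1,0,0,-0.7,0,0,0],
    [1,0,0,-0.7,0,0,0],
    [1,0,0,0,0,0,0],
  ],
)

```text
t: 11.85
ee_pos: [539.6, -172.9, 206.0]
orientation: [2.173, 2.261, 0.004]
ft_force: [0.1, 0.3, 0.5]
width: 88.0
grasp_force: 0.0
```

```bash
python3 -c "
from h import *; goto(528.2,342.3,80.5,-.075)"
```

```text
pos [ 539.6 -172.9  206. ] turn units [0.05 0.02 0.96] shift(after turn) units [10.26 -1.    2.51] t 11.85 width 88.0 grip 0.0 F [0.1 0.3 0.5]
```

Call:
step_arm(
  plan=[
    [1,0,0,0,0,0,0.96],
    [1,0.9,-0.1,0,0,0,0],
    [1,0.9,-0.1,0,0,0,0],
    [1,0.9,-0.1,0,0,0,0],
    [1,0.9,-0.1,0,0,0,0],
    [1,0.9,-0.1,0,0,0,0],
    [1,0.9,-0.1,0,0,0,0],
    [1,0.9,-0.1,0,0,0,0],
    [1,0.9,-0.1,0,0,0,0],
    [1,0.9,-0.1,0,0,0,0],
    [1,0.9,-0.1,0,0,0,0],
    [1,0.9,0,0,0,0,0],
    [1,0.36,0,0.5,0,0,0],
    [1,0,0,0.4,0,0,0],
    [1,0,0,0,0,0,0],
    [1,0,0,0,0,0,0],
  ],
)

```text
t: 13.85
ee_pos: [526.6, 342.1, 157.4]
orientation: [2.305, 2.135, -0.0]
ft_force: [-0.0, -0.0, 0.8]
width: 88.0
grasp_force: 0.0
```

```bash
python3 -c "
from h import *; goto(528.2,342.3,80.5,-.075)"
```

```text
pos [526.6 342.1 157.4] turn units [-0.    0.   -0.01] shift(after turn) units [0.01 0.03 1.54] t 13.85 width 88.0 grip 0.0 F [-0.  -0.   0.8]
```

Call:
step_arm(
  plan=[
    [1,0,0.03,0.5,0,0,0],
    [1,0,0,0.6,0,0,0],
    [1,0,0,0.44,0,0,0],
    [1,0,0,0,0,0,0],
    [-1,0,0,0,0,0,0],
    [-1,0,0,0,0,0,0],
    [-1,0,0,0,0,0,0],
    [-1,0,0,0,0,0,0],
    [-1,0,0,0,0,0,0],
    [-1,0,0,0,0,0,0],
  ],
)

```text
t: 15.1
ee_pos: [527.9, 342.9, 80.2]
orientation: [-2.304, -2.136, 0.0]
ft_force: [-0.1, 1.1, 0.0]
width: 31.4
grasp_force: 0.0
```

Call:
step_arm(
  plan=[
    [-1,0,0,-0.3,0,0,0],
    [-1,0,0,-0.6,0,0,0],
    [-1,0,0,-0.8,0,0,0],
    [-1,0,0,-0.8,0,0,0],
    [-1,0,0,-0.7,0,0,0],
    [-1,0,0,0,0,0,-0.5],
    [-1,0,0,0,0,0,-0.46],
    [-1,0,0,0,0,0,0],
  ],
)

```text
t: 16.1
ee_pos: [527.8, 342.9, 241.0]
orientation: [2.177, 2.265, 0.001]
ft_force: [0.3, -0.7, -1.7]
width: 27.3
grasp_force: 30.0
```

```bash
python3 -c "
from h import *; goto(539.4,-228.9,81,.04)"
```

```text
pos [527.8 342.9 241. ] turn units [ 0.   -0.   -0.01] shift(after turn) units [-11.44  -0.23   3.2 ] t 16.1 width 27.3 grip 30.0 F [ 0.3 -0.7 -1.7]
```

Call:
step_arm(
  plan=[
    [-1,-0.6,-0.02,0,0,0,0],
    [-1,-0.9,-0.02,0,0,0,0],
    [-1,-0.9,-0.02,0,0,0,0],
    [-1,-0.9,-0.02,0,0,0,0],
    [-1,-0.9,-0.02,0,0,0,0],
    [-1,-0.9,-0.02,0,0,0,0],
    [-1,-0.9,-0.02,0,0,0,0],
    [-1,-0.9,-0.02,0,0,0,0],
    [-1,-0.9,-0.02,0,0,0,0],
    [-1,-0.9,-0.02,0,0,0,0],
    [-1,-0.9,-0.02,0,0,0,0],
    [-1,-0.9,-0.01,0,0,0,0],
    [-1,-0.9,0,0,0,0,0],
    [-1,-0.04,0,0,0,0,0],
    [-1,0,0,0.5,0,0,0],
    [-1,0,0,0.8,0,0,0],
    [-1,0,0,0.7,0,0,0],
    [-1,0,0,0.2,0,0,0],
    [-1,0,0,0,0,0,0],
  ],
)

```text
t: 18.48
ee_pos: [539.2, -228.6, 130.3]
orientation: [-2.176, -2.265, 0.0]
ft_force: [0.3, -0.7, -1.3]
width: 27.0
grasp_force: 30.0
```

```bash
python3 snap.py w5; python3 -c "
from h import *; goto(539.4,-228.9,81,.04)
im=cv2.imread('pics/w5.png'); cv2.imwrite('pics/w5c.png',cv2.resize(im[60:360,200:440],None,fx=2,fy=2))"
```

```text
pos [ 539.8 -229.   131.1] turn units [0.01 0.   1.  ] shift(after turn) units [10.78 -1.16 -3.98] t 18.525 width 26.7 grip 30.0 F [ 0.6 -0.9 -1. ]
pos [ 539.8 -229.   131.1] turn units [ 0.01  0.   -0.  ] shift(after turn) units [ 0.   -0.01  1.  ] t 18.525 width 26.7 grip 30.0 F [ 0.6 -0.9 -1. ]
```

View pics/w5c.png

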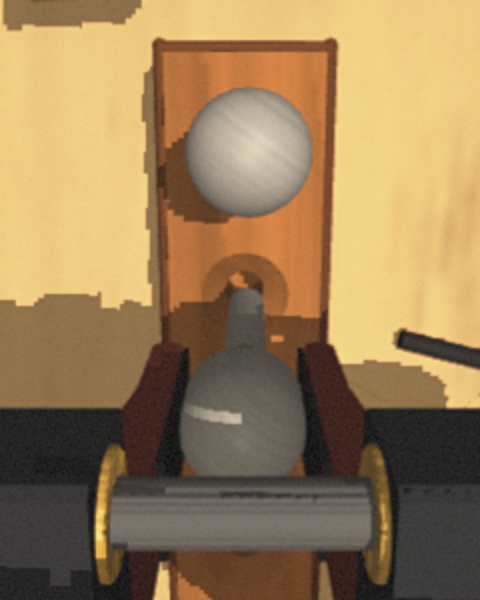

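The 34 mm punch stands in its hole. The 28 mm foot at crop (247,290) lines up with the mouth, centred at x≈246, so I'll lower it.

Call:
step_arm(
  plan=[
    [-1,0,0,0.2,0,0,0],
    [-1,0,0,0.25,0,0,0],
    [-1,0,0,0.2,0,0,0],
    [-1,0,0,0.15,0,0,0],
    [-1,0,0,0.08,0,0,0],
    [-1,0,0,0,0,0,0],
  ],
)

```text
t: 19.27
ee_pos: [539.0, -229.0, 85.8]
orientation: [-2.176, -2.265, 0.0]
ft_force: [-0.1, 0.8, -1.0]
width: 26.9
grasp_force: 30.0
```

Call:
step_arm(
  plan=[
    [-1,0,0,0.04,0,0,0],
    [-1,0,0,0,0,0,0],
  ],
)

```text
t: 19.52
ee_pos: [539.3, -229.1, 84.3]
orientation: [2.177, 2.265, 0.0]
ft_force: [0.3, -0.6, -1.6]
width: 27.1
grasp_force: 30.0
```

Call:
step_arm(
  plan=[
    [-1,0,0,0.04,0,0,0],
    [-1,0,0,0,0,0,0],
  ],
)

```text
t: 19.77
ee_pos: [539.6, -229.4, 82.9]
orientation: [2.176, 2.264, 0.0]
ft_force: [-1.1, -0.7, 3.6]
width: 27.4
grasp_force: 30.0
```

Contact with the floor. Release and go for the 16.

Call:
step_arm(
  plan=[
    [1,0,0,0,0,0,0],
    [1,0,0,0,0,0,0],
    [1,0,0,0,0,0,0],
    [1,0,0,-0.3,0,0,0],
    [1,0,0,-0.7,0,0,0],
    [1,0,0,-0.7,0,0,0],
    [1,0,0,-0.7,0,0,0],
    [1,0,0,0,0,0,0.96],
    [1,0,0,0,0,0,0],
  ],
)

```text
t: 20.9
ee_pos: [539.4, -229.2, 203.5]
orientation: [2.302, 2.136, 0.001]
ft_force: [0.0, 0.4, -0.1]
width: 87.9
grasp_force: 0.0
```

```bash
python3 -c "
from h import *; goto(524.1,286.7,80.5,-.075)"
```

```text
pos [ 539.4 -229.2  203.5] turn units [0.01 0.   0.  ] shift(after turn) units [10.27 -1.08  2.46] t 20.9 width 87.9 grip 0.0 F [ 0.   0.4 -0.1]
```

Call:
step_arm(
  plan=[
    [1,0.9,-0.1,0,0,0,0],
    [1,0.9,-0.1,0,0,0,0],
    [1,0.9,-0.1,0,0,0,0],
    [1,0.9,-0.1,0,0,0,0],
    [1,0.9,-0.1,0,0,0,0],
    [1,0.9,-0.1,0,0,0,0],
    [1,0.9,-0.1,0,0,0,0],
    [1,0.9,-0.1,0,0,0,0],
    [1,0.9,-0.1,0,0,0,0],
    [1,0.9,-0.1,0,0,0,0],
    [1,0.9,-0.08,0,0,0,0],
    [1,0.37,0,0.5,0,0,0],
    [1,0,0,0.4,0,0,0],
    [1,0,0,0,0,0,0],
    [1,0,0,0,0,0,0],
  ],
)

```text
t: 22.78
ee_pos: [524.2, 286.9, 157.7]
orientation: [2.303, 2.137, 0.0]
ft_force: [0.3, 0.8, 0.3]
width: 87.5
grasp_force: 0.0
```

```bash
python3 -c "
from h import *; goto(524.1,286.7,80.5,-.075)"
```

```text
pos [524.2 286.9 157.7] turn units [ 0. -0.  0.] shift(after turn) units [-0.   -0.    1.54] t 22.775 width 87.5 grip 0.0 F [0.3 0.8 0.3]
```

Call:
step_arm(
  plan=[
    [1,0,0,0.5,0,0,0],
    [1,0,0,0.6,0,0,0],
    [1,0,0,0.44,0,0,0],
    [1,0,0,0,0,0,0],
    [-1,0,0,0,0,0,0],
    [-1,0,0,0,0,0,0],
    [-1,0,0,0,0,0,0],
    [-1,0,0,0,0,0,0],
    [-1,0,0,0,0,0,0],
    [-1,0,0,0,0,0,0],
    [-1,0,0,0,0,0,0],
    [-1,0,0,0,0,0,0],
    [-1,0,0,0,0,0,0],
    [-1,0,0,0,0,0,0],
  ],
)

```text
t: 24.52
ee_pos: [524.0, 287.0, 80.1]
orientation: [-2.304, -2.136, 0.0]
ft_force: [0.7, 0.3, 0.0]
width: 15.0
grasp_force: 30.0
```

Call:
step_arm(
  plan=[
    [-1,0,0,-0.3,0,0,0],
    [-1,0,0,-0.6,0,0,0],
    [-1,0,0,-0.8,0,0,0],
    [-1,0,0,-0.8,0,0,0],
    [-1,0,0,-0.7,0,0,0],
    [-1,0,0,0,0,0,-0.5],
    [-1,0,0,0,0,0,-0.46],
    [-1,0,0,0,0,0,0],
  ],
)

```text
t: 25.52
ee_pos: [523.9, 287.0, 241.2]
orientation: [2.177, 2.265, 0.001]
ft_force: [1.0, -0.4, -0.4]
width: 15.4
grasp_force: 30.0
```

```bash
python3 -c "
from h import *; goto(543.8,-340.8,81,.04)"
```

```text
pos [523.9 287.  241.2] turn units [ 0.01 -0.   -0.01] shift(after turn) units [-12.56  -0.1    3.2 ] t 25.525 width 15.4 grip 30.0 F [ 1.  -0.4 -0.4]
```

Call:
step_arm(
  plan=[
    [-1,-0.6,-0.01,0,0,0,0],
    [-1,-0.9,-0.01,0,0,0,0],
    [-1,-0.9,-0.01,0,0,0,0],
    [-1,-0.9,-0.01,0,0,0,0],
    [-1,-0.9,-0.01,0,0,0,0],
    [-1,-0.9,-0.01,0,0,0,0],
    [-1,-0.9,-0.01,0,0,0,0],
    [-1,-0.9,-0.01,0,0,0,0],
    [-1,-0.9,-0.01,0,0,0,0],
    [-1,-0.9,-0.01,0,0,0,0],
    [-1,-0.9,0,0,0,0,0],
    [-1,-0.9,0,0,0,0,0],
    [-1,-0.9,0,0,0,0,0],
    [-1,-0.9,0,0,0,0,0],
    [-1,-0.26,0,0,0,0,0],
    [-1,0,0,0.5,0,0,0],
    [-1,0,0,0.8,0,0,0],
    [-1,0,0,0.7,0,0,0],
    [-1,0,0,0.2,0,0,0],
    [-1,0,0,0,0,0,0],
  ],
)

```text
t: 28.02
ee_pos: [544.1, -340.2, 130.3]
orientation: [-2.176, -2.265, 0.0]
ft_force: [0.6, 0.0, -0.7]
width: 15.1
grasp_force: 30.0
```

```bash
python3 snap.py w6; python3 -c "
from h import *; goto(543.8,-340.8,81,.04)
im=cv2.imread('pics/w6.png'); cv2.imwrite('pics/w6c.png',cv2.resize(im[60:360,200:440],None,fx=2,fy=2))"
```

```text
pos [ 544.7 -340.7  131.2] turn units [0.01 0.   1.  ] shift(after turn) units [13.   -1.44 -3.98] t 28.075 width 14.9 grip 30.0 F [ 0.7  1.2 -0.7]
pos [ 544.7 -340.7  131.2] turn units [ 0.01  0.01 -0.  ] shift(after turn) units [-0.   -0.02  1.  ] t 28.075 width 14.9 grip 30.0 F [ 0.7  1.2 -0.7]
```

View pics/w6c.png

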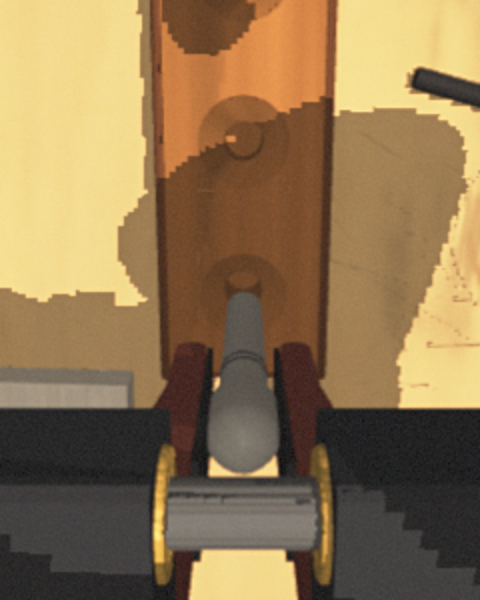

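The foot at crop (245,292) is aligned with the mouth, centred at x≈244, so I'll lower it.

Call:
step_arm(
  plan=[
    [-1,0,0,0.2,0,0,0],
    [-1,0,0,0.25,0,0,0],
    [-1,0,0,0.2,0,0,0],
    [-1,0,0,0.15,0,0,0],
    [-1,0,0,0.12,0,0,0],
    [-1,0,0,0,0,0,0],
  ],
)

```text
t: 28.82
ee_pos: [543.7, -340.5, 83.6]
orientation: [-2.176, -2.265, 0.0]
ft_force: [0.5, 0.4, -1.2]
width: 15.0
grasp_force: 30.0
```

Call:
step_arm(
  plan=[
    [-1,0,0,0.06,0,0,0],
    [-1,0,0,0,0,0,0],
  ],
)

```text
t: 29.08
ee_pos: [544.0, -340.7, 81.2]
orientation: [-2.177, -2.265, -0.0]
ft_force: [0.7, -0.3, -0.3]
width: 15.3
grasp_force: 30.0
```

Call:
step_arm(
  plan=[
    [1,0,0,0,0,0,0],
    [1,0,0,0,0,0,0],
    [1,0,0,0,0,0,0],
    [1,0,0,-0.3,0,0,0],
    [1,0,0,-0.7,0,0,0],
    [1,0,0,-0.7,0,0,0],
    [1,0,0,-0.7,0,0,0],
    [1,0,0,0,0,0,0.96],
    [1,0,0,0,0,0,0],
  ],
)

```text
t: 30.2
ee_pos: [544.2, -340.8, 202.6]
orientation: [2.301, 2.136, 0.001]
ft_force: [0.3, 0.1, 0.5]
width: 88.2
grasp_force: 0.0
```

```bash
python3 -c "
from h import *; goto(532.4,398.3,80.5,-.075)"
```

```text
pos [ 544.2 -340.8  202.6] turn units [0.01 0.01 0.  ] shift(after turn) units [14.72 -1.34  2.44] t 30.2 width 88.2 grip 0.0 F [0.3 0.1 0.5]
```

Call:
step_arm(
  plan=[
    [1,0.9,-0.1,0,0,0,0],
    [1,0.9,-0.1,0,0,0,0],
    [1,0.9,-0.1,0,0,0,0],
    [1,0.9,-0.1,0,0,0,0],
    [1,0.9,-0.1,0,0,0,0],
    [1,0.9,-0.1,0,0,0,0],
    [1,0.9,-0.1,0,0,0,0],
    [1,0.9,-0.1,0,0,0,0],
    [1,0.9,-0.1,0,0,0,0],
    [1,0.9,-0.1,0,0,0,0],
    [1,0.9,-0.1,0,0,0,0],
    [1,0.9,-0.1,0,0,0,0],
    [1,0.9,-0.1,0,0,0,0],
    [1,0.9,-0.04,0,0,0,0],
    [1,0.9,0,0,0,0,0],
    [1,0.9,0,0,0,0,0],
    [1,0.32,0,0.5,0,0,0],
    [1,0,0,0.4,0,0,0],
    [1,0,0,0,0,0,0],
    [1,0,0,0,0,0,0],
  ],
)

```text
t: 32.7
ee_pos: [532.9, 397.4, 156.6]
orientation: [2.304, 2.135, -0.0]
ft_force: [0.5, 0.3, 0.3]
width: 87.9
grasp_force: 0.0
```

```bash
python3 -c "
from h import *; goto(532.4,398.3,80.5,-.075)"
```

```text
pos [532.9 397.4 156.6] turn units [ 0.    0.   -0.01] shift(after turn) units [ 0.02 -0.01  1.52] t 32.7 width 87.9 grip 0.0 F [0.5 0.3 0.3]
```

Call:
step_arm(
  plan=[
    [1,0.02,0,0.5,0,0,0],
    [1,0,0,0.6,0,0,0],
    [1,0,0,0.42,0,0,0],
    [1,0,0,0,0,0,0],
    [-1,0,0,0,0,0,0],
    [-1,0,0,0,0,0,0],
    [-1,0,0,0,0,0,0],
    [-1,0,0,0,0,0,0],
    [-1,0,0,0,0,0,0],
    [-1,0,0,0,0,0,0],
    [-1,0,0,0,0,0,0],
    [-1,0,0,0,0,0,0],
    [-1,0,0,0,0,0,0],
    [-1,0,0,0,0,0,0],
  ],
)

```text
t: 34.45
ee_pos: [532.6, 399.2, 80.1]
orientation: [-2.304, -2.136, 0.0]
ft_force: [-0.2, 0.3, -1.3]
width: 21.2
grasp_force: 30.0
```

Call:
step_arm(
  plan=[
    [-1,0,0,-0.3,0,0,0],
    [-1,0,0,-0.6,0,0,0],
    [-1,0,0,-0.8,0,0,0],
    [-1,0,0,-0.8,0,0,0],
    [-1,0,0,-0.7,0,0,0],
    [-1,0,0,0,0,0,-0.5],
    [-1,0,0,0,0,0,-0.46],
    [-1,0,0,0,0,0,0],
  ],
)

```text
t: 35.45
ee_pos: [532.7, 399.2, 241.1]
orientation: [2.177, 2.265, 0.001]
ft_force: [0.7, 0.1, -2.5]
width: 20.9
grasp_force: 30.0
```

```bash
python3 -c "
from h import *; goto(541.6,-284.8,81,.04)"
```

```text
pos [532.7 399.2 241.1] turn units [ 0.01 -0.   -0.01] shift(after turn) units [-13.68  -0.37   3.2 ] t 35.45 width 20.9 grip 30.0 F [ 0.7  0.1 -2.5]
```

Call:
step_arm(
  plan=[
    [-1,-0.6,-0.03,0,0,0,0],
    [-1,-0.9,-0.03,0,0,0,0],
    [-1,-0.9,-0.03,0,0,0,0],
    [-1,-0.9,-0.03,0,0,0,0],
    [-1,-0.9,-0.03,0,0,0,0],
    [-1,-0.9,-0.03,0,0,0,0],
    [-1,-0.9,-0.03,0,0,0,0],
    [-1,-0.9,-0.03,0,0,0,0],
    [-1,-0.9,-0.03,0,0,0,0],
    [-1,-0.9,-0.03,0,0,0,0],
    [-1,-0.9,-0.03,0,0,0,0],
    [-1,-0.9,-0.03,0,0,0,0],
    [-1,-0.9,-0.01,0,0,0,0],
    [-1,-0.9,0,0,0,0,0],
    [-1,-0.9,0,0,0,0,0],
    [-1,-0.48,0,0,0,0,0],
    [-1,0,0,0.7,0,0,0],
    [-1,0,0,0.8,0,0,0],
    [-1,0,0,0.7,0,0,0],
    [-1,0,0,0,0,0,0],
  ],
)

```text
t: 37.95
ee_pos: [539.7, -283.4, 127.8]
orientation: [-2.173, -2.261, 0.002]
ft_force: [0.7, -0.0, -1.3]
width: 20.9
grasp_force: 30.0
```

```bash
python3 snap.py w7; python3 -c "
from h import *; goto(541.6,-284.8,81,.04)
im=cv2.imread('pics/w7.png'); cv2.imwrite('pics/w7c.png',cv2.resize(im[60:360,200:440],None,fx=2,fy=2))"
```

```text
pos [ 541.  -284.2  129.7] turn units [-0.02 -0.01  1.  ] shift(after turn) units [11.88 -1.27 -4.01] t 38.0 width 20.9 grip 30.0 F [ 1.2 -0.1 -0.4]
pos [ 541.  -284.2  129.7] turn units [-0.02 -0.01 -0.  ] shift(after turn) units [-0.01  0.01  0.97] t 38.0 width 20.9 grip 30.0 F [ 1.2 -0.1 -0.4]
```

View pics/w7c.png

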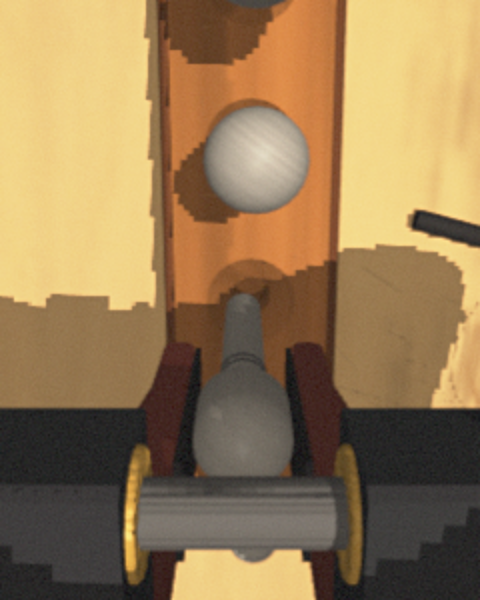

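The foot is at crop (245,294) and the mouth is at x≈251. The arm was still settling when the picture was taken. I'll nudge +1 mm and lower.

Call:
step_arm(
  plan=[
    [-1,0,0.02,0,0,0,0],
    [-1,0,0,0.25,0,0,0],
    [-1,0,0,0.25,0,0,0],
    [-1,0,0,0.2,0,0,0],
    [-1,0,0,0.15,0,0,0],
    [-1,0,0,0.06,0,0,0],
    [-1,0,0,0,0,0,0],
  ],
)

```text
t: 38.88
ee_pos: [542.4, -284.9, 84.5]
orientation: [-2.177, -2.265, 0.0]
ft_force: [-0.4, 0.7, -1.2]
width: 21.2
grasp_force: 30.0
```

Call:
step_arm(
  plan=[
    [-1,0,0,0.05,0,0,0],
    [-1,0,0,0,0,0,0],
  ],
)

```text
t: 39.12
ee_pos: [542.5, -284.9, 82.2]
orientation: [2.177, 2.265, 0.0]
ft_force: [0.1, -0.5, -1.4]
width: 21.4
grasp_force: 30.0
```

Call:
step_arm(
  plan=[
    [-1,0,0,0.03,0,0,0],
    [1,0,0,0,0,0,0],
    [1,0,0,0,0,0,0],
    [1,0,0,0,0,0,0],
    [1,0,0,-0.3,0,0,0],
    [1,0,0,-0.7,0,0,0],
    [1,0,0,-0.9,0,0,0],
    [1,0,0,-0.9,0,0,0],
    [1,0,0,-0.9,0,0,0],
    [1,0.8,0,-0.9,0,0,0],
    [1,0.8,0,-0.4,0,0,0],
    [1,0.2,0,0,0,0,0],
    [1,0,0,0,0,0,0],
    [1,0,0,0,0,0,0],
  ],
)

```text
t: 40.88
ee_pos: [538.4, -195.7, 329.7]
orientation: [-2.177, -2.264, 0.001]
ft_force: [-0.2, -0.1, -0.4]
width: 87.8
grasp_force: 0.0
```

```bash
python3 snap.py w8; python3 - <<'E'
from h import *
from scipy.optimize import least_squares
im=dict(np.load('pics/w8.npz')); P=cloud(im).reshape(-1,3)
for y,x,r in ((-172.9,537.1,17),(-228.9,539.4,14),(-284.8,541.6,11),(-340.8,543.8,8)):
    b=P[(abs(P[:,0]-x)<25)&(abs(P[:,1]-y)<25)&(P[:,2]>99)&(P[:,2]<135)]
    f=least_squares(lambda q:np.linalg.norm(b-q,axis=1)-r,b.mean(0)-[0,0,5],loss='soft_l1'); print(r,len(b),f.x.round(1))
E
```

```text
pos [ 538.5 -195.7  329.6] turn units [-0.01 -0.    0.99] shift(after turn) units [ 1.012e+01 -1.080e+00 -1.000e-02] t 40.925 width 87.7 grip 0.0 F [-0.4  0.6 -0.4]
17 732 [ 538.3 -172.6  107.7]
14 482 [ 540.4 -228.8  107.7]
11 298 [ 542.  -285.1  107.7]
8 167 [ 544.1 -340.7  107.5]
```

View pics/w8.png

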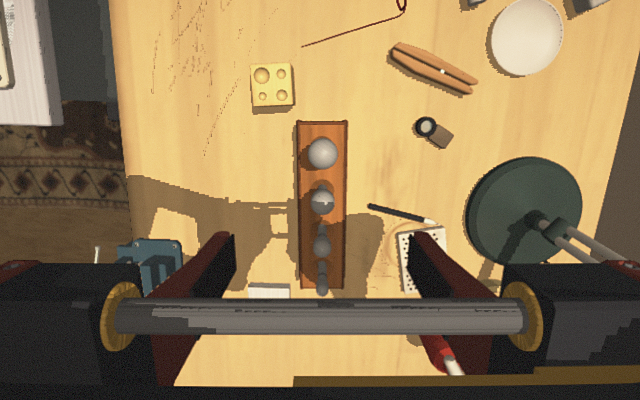

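All four stand in order from (322,153) down to (322,285). Their dome centres fit at z≈107.7, the same as in the rack, so each is fully home. The brass block at (272,86) has not been touched.

```bash
python3 -c "
from workcell import ctrl; print(ctrl.close_job())"
```

```text
the job is handed in; nothing more can be done
None
```

All four punches stand fully home in the wooden stand in size order, the 34 mm one nearest the brass block, which the arm never touched; the job was handed in at about 41 s, and no verdict was shown.

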